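Pop and open the finished charging box

TASK

The batteries in the charging box with the green tab are done. Press its green release tab down until the lid springs up, then push the lid up and over until it is fully open and leans back against its stop by itself. Leave the red-tabbed box shut and everything else on the bench where it is; nothing needs to be gripped or lifted.

Things in the scene. Friction and masses are not known exactly. Their poses are not given: they have to be found in the camera images.
- green_box: grey steel battery charging box with a green release tab and a green stripe across its lid, bolted to the bench (it does not move). 140 long (its x), 150 wide (its y), 80 high without the lid, open-topped with 5 walls. Origin: centre of its underside; x points from the tab side to the hinge side, y along the hinge, z up
- green_lid (a joint): angle of the green box's lid: 0 shut, grows as it opens, stop at 1.83. Plate 144 from hinge to front edge, 154 wide, 8 thick, 180 g. Held by the latch until the tab is pressed; then a spring lifts it in about 0.2 s to about 0.65 (less if a gripper is in the way) and props it there. Pushed on, it swings freely: let go before upright (1.57) it falls back, past upright it leans on its stop
- green_tab (a joint): the green latch tab's rock in rad: 0 at rest, 0.22 fully down. Press its pad downwards: about 2 N starts it, about 5 N takes it fully down (7 mm at the pad); the lid is let go from about 0.12. It springs back when released
- green_tab_pad (a point): where to press, on top of the green tab's level pad, 109 mm from the box's origin along -x, 66 above the bench. Pad 44 wide (box y), reaching from 80 to 125 mm along -x. A latch upright 36 wide stands between pad and lid, 78 to 82 mm along -x, its top 93 above the bench; it leans 8 mm out over the pad when pressed
- green_lid_edge (a point): middle of the green lid's front edge, at its underside; moves with the lid. Shut: 74 mm from the box's origin along -x, 80 mm above the bench. Its axes turn with the lid
- green_lid_hinge (a point): middle of the green lid's hinge line (along box y), 70 mm from the box's origin along +x, 80 mm above the bench
- red_box: grey steel battery charging box with a red release tab and a red stripe across its lid, bolted to the bench (it does not move). 140 long (its x), 150 wide (its y), 80 high without the lid, open-topped with 5 walls. Origin: centre of its underside; x points from the tab side to the hinge side, y along the hinge, z up
- red_lid (a joint): angle of the red box's lid: 0 shut, grows as it opens, stop at 1.83. Plate 144 from hinge to front edge, 154 wide, 8 thick, 180 g. Held by the latch until the tab is pressed; then a spring lifts it in about 0.2 s to about 0.65 (less if a gripper is in the way) and props it there. Pushed on, it swings freely: let go before upright (1.57) it falls back, past upright it leans on its stop
- red_tab (a joint): the red latch tab's rock in rad: 0 at rest, 0.22 fully down. Press its pad downwards: about 2 N starts it, about 5 N takes it fully down (7 mm at the pad); the lid is let go from about 0.12. It springs back when released
- red_tab_pad (a point): where to press, on top of the red tab's level pad, 109 mm from the box's origin along -x, 66 above the bench. Pad 44 wide (box y), reaching from 80 to 125 mm along -x. A latch upright 36 wide stands between pad and lid, 78 to 82 mm along -x, its top 93 above the bench; it leans 8 mm out over the pad when pressed
- red_lid_edge (a point): middle of the red lid's front edge, at its underside; moves with the lid. Shut: 74 mm from the box's origin along -x, 80 mm above the bench. Its axes turn with the lid
- red_lid_hinge (a point): middle of the red lid's hinge line (along box y), 70 mm from the box's origin along +x, 80 mm above the bench
- spray_blue: blue spray can with a white label band, 54 across, 170 high, standing at the left side; origin under its centre. Bystander
- spray_white: white spray can with a yellow label band, 54 across, 150 high, standing at the right side; origin under its centre. Bystander
- jar: pale clear jar with a green cap, 66 across, 65 high, standing behind the boxes; origin under its centre. Bystander
- lockring: steel ring, 52 across, 12 high, lying flat behind the boxes; origin under its centre. Bystander
- screwdriver: screwdriver with a blue handle, 170 long, lying in front, between the boxes' tab sides. Bystander
- pack: loose black battery pack with an orange mark, 85 x 36 x 34 high, lying between the two boxes; origin under its centre. Bystander
- wrench: steel wrench, 180 long, lying behind the boxes at the right. Bystander

How it is judged:
On the way, in this order (a step that is already met when the one before it is completed fails the run):
1. the green tab is pressed and, with it down, the green lid springs up (value of joint each of green_tab, green_lid above 0.06 rad).
2. the green lid is pushed open past upright (value of joint green_lid above 1.65 rad), for 0.1 s.
At the end, for the whole second after the job is handed in: the green lid stands open at 1.7 rad or more (stop at 1.83) and still, the green tab is back up, the red box is shut, and every loose thing is within 25 mm of where it was (value of joint green_lid above 1.7 rad and velocity of joint green_lid between -0.1 and 0.1 rad/s and value of joint each of green_tab, red_tab below 0.05 rad and value of joint red_lid below 0.04 rad and distance of each of spray_blue, spray_white, jar, lockring, screwdriver, pack, wrench from where it was at the start of the episode below 0.025 m); the robot touches nothing.
It fails at once if the red lid springs up or opens (value of joint red_lid above 0.06 rad).
It fails at once if a loose thing is lifted, carried or shoved 25 mm or more (distance of any of spray_blue, spray_white, jar, lockring, screwdriver, pack, wrench from where it was at the start of the episode above 0.025 m).
It also fails if it takes over 42 s, if anything falls off the work surface, if the arm or the gripper's body presses on something with over 40 N, if the wrist force passes 120 N, or if a joint passes its speed limit or range.

ROBOT

A 6-joint arm with a two-finger parallel gripper is mounted at the origin on the work surface. World frame = base frame: x ahead of the robot, y to its left, z up, the work surface at z = 0. Lengths are in m, angles in rad, forces in N, time in s.
With the tool pointing down it reaches from about 0.425 to 0.95 m from the base axis. Payload 3.5 kg.
Tool frame: the origin (TCP) lies on the centre line of the jaws, within the pads' length; the fingertips stand tip_extent ahead of it and the grasp point (between the pads) lies 2 mm behind it (tip_extent is the distance from the TCP to the fingertips, in m); z points along the fingers, y is the direction in which the jaws open and shut (so a half turn about z gives the same grasp; the last joint's range is limited). The gripper opens to 85 mm and grips with 20 to 120 N. Pads are 22 mm wide; open, the fingers measure 114 mm over their backs; the gripper's body (76 mm by 85 mm) begins 54 mm behind the grasp point. The pads swing forward as they close: fully open they stand 13 mm farther back than shut.
Start: joints at [-1.335, 0.286, 1.577, -0, 1.279, -0.15], TCP at [0.254, -0.625, 0.248] pointing down, gripper open.
Joint ranges: [-2.77, 2.77], [-0.9, 2.22], [0.21, 2.48], [-1.53, 4.67], [0.24, 2.81], [-2.84, 2.84]. Speed limits (rad/s): [2.79, 2.79, 3.14, 3.14, 3.14, 3.14].

INTERFACE

Orientations are given as a unit quaternion [x, y, z, w].
In Python, from plant import * gives the robot as it stands.
- The arm moves only by the shell command python3 -m crank 'ROWS' [FORCE]. ROWS is JSON, a list of rows, each a list of 7 numbers: the gripper's target within -1 to 1 (shut at 1, half-way at 0, fully open at -1), then the shift along the tool's x, y, z in cm, then the turn, a rotation vector about the tool's x, y, z in degrees. In form: [[fingers, tx, ty, tz, wx, wy, wz], ...]. A call has 1 to 5 rows; each row shifts and turns the commanded pose from where the row before left it, along the tool's axes as they then stand; what a row does not reach is not made up. A row lasts 1/10 s, in which the tool goes at most 50 mm and 8.59 degrees, less where a joint would pass 70% of its speed; a pose out of reach is approached as far as the arm can. A call is refused whole if a number of a shift passes 5 or a number of a turn 8.59, either way. A call with a gripper value outside its range is refused whole. The fingers move at their own pace and stop on an object; FORCE is the grip in N (left out, the last holds). Time passes only in rows, so rows that do not move let the fingers close. It gives the time, the measured TCP pose, the force and the opening at its end, in the units of the state.
- get_state(): the state, without advancing time (a new reading comes with each control period).
- read_camera(name): name is "scene" or "top" or "wrist"; returns a dict with "color" (420x560x3 uint8, red, green, blue), "vfov" (degrees; the focal length in pixels is half the picture's height over the tangent of half this angle, whatever the lens; pixels are square), "cx", "cy" (the principal point, pixels), "cam_to_world" (4x4, takes a point from camera to world coordinates). Camera axes: x right, y up, looking along -z (the intrinsics and any distortion apply to the point x, -y, -z); pixel columns grow to the right and rows downward; lengths in m; the calibration is good to about 2 mm. A picture is of the moment at which its call begins. There is no depth.
- sign_off(): hands the job in, once; it reports no verdict.
Trained networks look in the newest picture that a camera, given by its name, has taken for a name from the list of things; names that differ only in an ending like _2 or _b are one class to them, and where a whole thing is asked for, a point or a joint stands for the part that bears it (a point fixed in the world has none). Each returns a list of dicts, best first, with "p" (0 to 1); they miss things now and then, are a little off and sometimes report something else, mostly with a low value. They report only what shows in the picture. A call takes as long as a camera call.
- trace(thing, camera): "pixels" (420x560 bool, what is visible of it) and "location" ([column, row] in pixels, amid what is visible of it).
- place_of(thing, camera): "location" ([column, row] in pixels: a listed point, or the origin of a listed thing).
The state is a dict: "time": time; "qpos": joint angles; "dq": joint speeds; "joint_efforts": joint torques, N m; "eef_pos": TCP position; "tcp_rot": TCP orientation; "contact_force": force on the tool from outside, world axes, zero at the start; "wrist_torque": the same for the moment, N m; "opening": opening from 0.0 (shut) to 1.0 (fully open).
Only numpy, scipy, OpenCV 4.12 (cv2) and the standard library are available. Lean on these libraries where they do the work, as an engineer would, in place of code of your own. Each camera call takes 0.05 s, during which the arm holds its last target.

## Working session

There is one attempt and no reset: what is moved stays moved. The work goes in short steps, Python scripts to look and compute and a shell command to move; the robot and the scene stay as the last step left them, time stands still between calls to the robot, and variables do not carry over. Pictures are saved under pics/ and viewed, and the job is handed in when it is done.

```bash
ls; mkdir -p pics; cat > h.py <<'E'
from plant import *
import numpy as np, cv2
def snap(n,f):
    c=read_camera(n); cv2.imwrite('pics/'+f,c['color'][:,:,::-1]); return c
def ray(c,px):
    H=c['color'].shape[0]; f=H/2/np.tan(np.radians(c['vfov'])/2)
    d=np.array([(px[0]-c['cx'])/f,-(px[1]-c['cy'])/f,-1.]); M=np.array(c['cam_to_world'])
    return M[:3,3],M[:3,:3]@d
def onz(c,px,z):
    o,d=ray(c,px); return o+d*(z-o[2])/d[2]
def proj(c,P):
    H=c['color'].shape[0]; f=H/2/np.tan(np.radians(c['vfov'])/2)
    M=np.array(c['cam_to_world']); q=M[:3,:3].T@(np.array(P)-M[:3,3])
    return [c['cx']+f*q[0]/-q[2],c['cy']-f*q[1]/-q[2]]
E
python3 - <<'E'
from h import *
print(get_state())
for n in ['scene','top']:
    c=snap(n,n+'0.png'); print(n,[ (k,c[k]) for k in c if k!='color'])
    zs={'_box':0,'_tab_pad':.066,'_lid_edge':.08,'_lid_hinge':.08}
    for b in ['green','red']:
        for k,z in zs.items():
            for r in place_of(b+k,n)[:2]: print(b+k,r['p'],r['location'],onz(c,r['location'],z).round(4))
    for t in ['spray_blue','spray_white','jar','lockring','screwdriver','pack','wrench']:
        for r in place_of(t,n)[:1]: print(t,r['p'],r['location'],onz(c,r['location'],0).round(4))
E
```

```text
pics
{'time': 0.0, 'qpos': array([-1.33499217e+00,  2.87243694e-01,  1.57817421e+00,  1.31406784e-05,
        1.27858233e+00, -1.49984140e-01]), 'dq': array([-0.00031834, -0.00081711, -0.00059422,  0.00053365, -0.00056819,
       -0.00119801]), 'joint_efforts': array([-2.31696567e-04, -4.05986416e+01, -2.92625248e+01, -1.05166146e-04,
        5.81427259e-03, -2.37239497e-06]), 'eef_pos': array([ 0.25389113, -0.62477154,  0.24689661]), 'tcp_rot': array([ 9.81453191e-01,  1.91698160e-01, -4.53550789e-05, -1.20295246e-03]), 'contact_force': array([ 0.0810919 ,  0.20881062, -0.85921417]), 'wrist_torque': array([-0.09141307, -0.06119852,  0.04141973]), 'opening': 0.999549690389795}
scene [('vfov', 49.55003612573253), ('cx', 280.872837039696), ('cy', 214.9123050446779), ('cam_to_world', array([[-0.69365575, -0.50229917,  0.51627246,  1.15860774],
       [ 0.72028065, -0.48978915,  0.49122537,  0.5418434 ],
       [ 0.00612255,  0.71260237,  0.70154143,  0.83615308],
       [ 0.        ,  0.        ,  0.        ,  1.        ]]))]
green_box 0.73 [338.8, 261.1] [ 0.5599  0.1635 -0.    ]
green
[... 1826 characters left out ...]
39.6, 155.7] [0.7687 0.1166 0.    ]
red_tab_pad 0.74 [283.2, 221.6] [ 0.5635 -0.0085  0.066 ]
red_tab_pad 0.53 [357.9, 257.4] [ 0.46   -0.2127  0.066 ]
red_lid_edge 0.94 [360.4, 242.6] [ 0.5004 -0.2184  0.08  ]
red_lid_edge 0.69 [226.1, 266.3] [0.4446 0.1491 0.08  ]
red_lid_hinge 0.87 [365.9, 190.5] [ 0.6441 -0.2399  0.08  ]
spray_blue 0.78 [127.8, 232.3] [0.5464 0.4456 0.    ]
spray_white 0.59 [426.3, 218.5] [ 0.5682 -0.4345  0.    ]
jar 0.75 [241.2, 153.9] [0.7741 0.1118 0.    ]
lockring 0.47 [302.0, 153.3] [ 0.7725 -0.0708  0.    ]
screwdriver 0.9 [286.0, 284.8] [ 0.3842 -0.0136  0.    ]
pack 0.54 [284.3, 222.6] [ 0.565  -0.0128  0.    ]
wrench 0.6 [361.4, 159.9] [ 0.7489 -0.249   0.    ]
```

View pics/scene0.png

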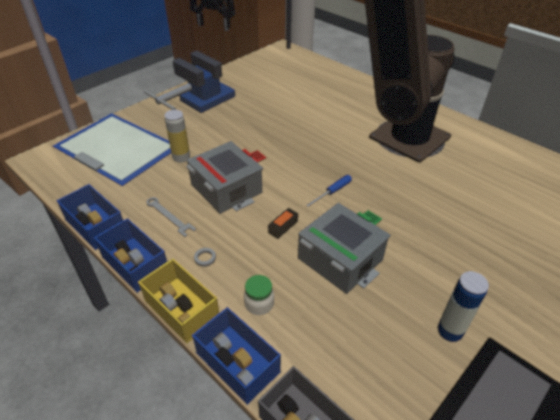

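View pics/top0.png

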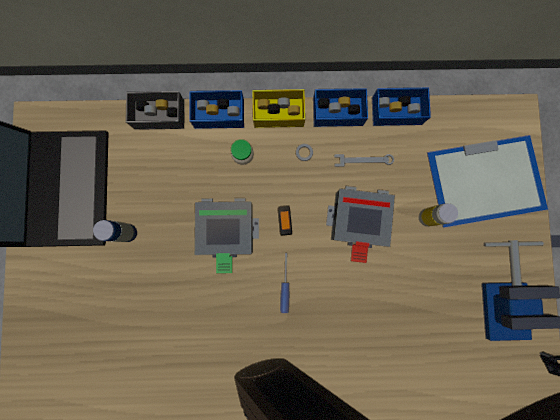

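The scene view shows the green-tabbed box near (342,245) with its tab at (370,217). The top view has that box at (224,226) with its tab at (224,263). The red box, in both views, is on the other side of the orange-marked pack. Next I'll refine the green box's pose with zoomed crops.

```bash
python3 - <<'E'
from h import *
a=cv2.imread('pics/top0.png')[185:285,175:275]; b=cv2.imread('pics/scene0.png')[190:290,290:400]
cv2.imwrite('pics/tc.png',cv2.resize(a,None,fx=6,fy=6,interpolation=2)); cv2.imwrite('pics/sc.png',cv2.resize(b,None,fx=6,fy=6,interpolation=2))
E
```

```text
(no output)
```

View pics/tc.png

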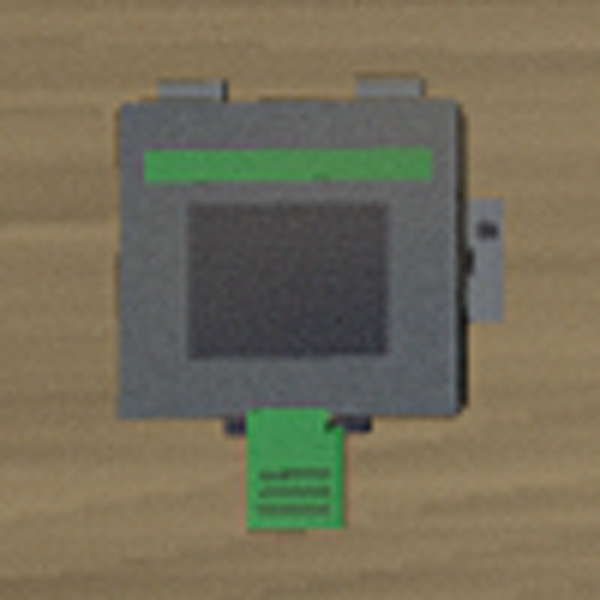

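View pics/sc.png

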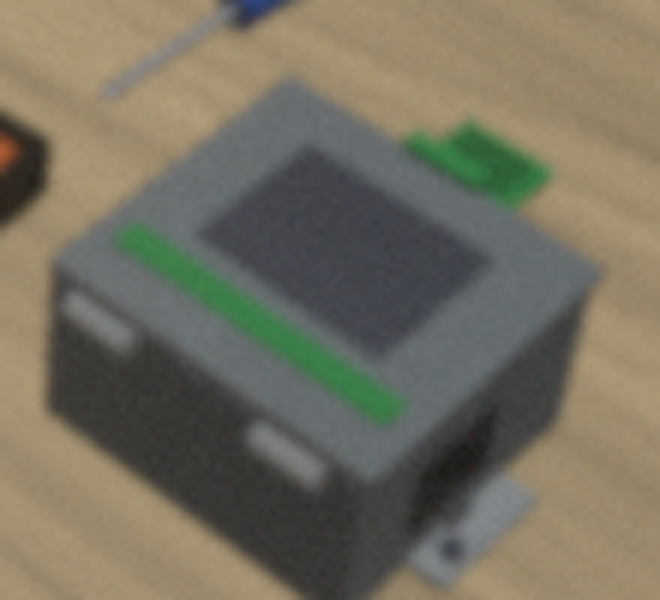

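```bash
cat > fit.py <<'E'
from h import *
from scipy.optimize import least_squares
top=[((.070,.077,.088),(119,101)),((.070,-.077,.088),(462,101)),((-.074,-.077,.088),(463,413)),((-.074,.077,.088),(119,415)),((-.125,.022,.066),(248,528)),((-.125,-.022,.066),(344,527))]
sc=[((-.074,-.077,.088),(290,78)),((-.074,.077,.088),(602,270)),((.070,.077,.088),(370,485)),((.070,-.077,.088),(55,255)),((-.125,.022,.066),(550,172))]
sets={}
for n,L,o in(('top',top,(175,185)),('scene',sc,(290,190))):
    c=read_camera(n); sets[n]=[(c,np.array(p),np.array(u)/6-.42+np.array(o)) for p,u in L]
def res(v,S):
    r=[]
    R=np.array([[np.cos(v[2]),-np.sin(v[2]),0],[np.sin(v[2]),np.cos(v[2]),0],[0,0,1]])
    for c,p,u in S: r+=list(np.array(proj(c,R@p+[v[0],v[1],0]))-u)
    return np.array(r)
for S in (sets['top'],sets['scene'],sets['top']+sets['scene']):
    s=least_squares(res,[.55,.155,0],args=(S,)); print(s.x.round(4),s.fun.round(1))
E
python3 fit.py
```

```text
[ 0.5521  0.1554 -0.0121] [ 0.6 -0.2 -0.2 -0.7 -0.2  0.2 -0.1  0.5 -0.   0.1  0.1  0.1]
[ 0.5541  0.1613 -0.0061] [-0.3 -0.8  0.9 -0.1  0.   0.1 -1.6  0.6  1.  -0.3]
[ 0.5525  0.1584 -0.0067] [-0.7 -0.2 -1.4 -1.  -1.2 -0.1 -1.1  0.5 -0.9 -0.  -0.8 -0.1 -0.8 -1.7
  0.2 -1.1 -0.7 -1.1 -2.1 -0.4  0.4 -1.2]
```

```bash
python3 -c "
import plant; print([n for n in dir(plant) if n[0]!='_'], getattr(plant,'tip_extent',None))"
python3 -m crank '[[1,0,0,-1,0,0,7.4],[1,0,0,-1,0,0,7.4],[1,0,0,-1,0,0,7.3],[1,2,-3.8,0,0,0,0],[1,2,-3.8,0,0,0,0]]' 40
```

```text
['Unreachable', 'get_state', 'place_of', 'read_camera', 'sign_off', 'tip_extent', 'trace'] 0.017
time: 2.2
eef_pos: [0.2938, -0.5493, 0.2786]
tcp_rot: [1.0, -0.001, 0.0, 0.0]
contact_force: [0.5, -0.4, -0.0]
opening: 0.142
```

```bash
python3 -m crank '[[1,2.1,-3.7,0,0,0,0],[1,2.1,-3.7,0,0,0,0],[1,2.1,-3.7,0,0,0,0],[1,2.1,-3.7,0,0,0,0],[1,2.1,-3.7,0,0,0,0]]' && python3 -m crank '[[1,2,-3.7,0,0,0,0],[1,2,-3.7,0,0,0,0],[1,2,-3.7,0,0,0,0],[1,0,-4.8,0,0,0,0],[1,0,-4.8,0,0,0,0]]' && python3 -m crank '[[1,0,-4.8,0,0,0,0],[1,0,-4.8,0,0,0,0],[1,0,-4.8,0,0,0,0],[1,0,-4.8,0,0,0,0],[1,0,-4.8,0,0,0,0]]'; python3 -c "
from plant import *; s=get_state(); print(s['eef_pos'],s['qpos'],s['opening'])"
```

```text
time: 2.7
eef_pos: [0.3996, -0.3628, 0.2786]
tcp_rot: [1.0, -0.0, 0.0, 0.0]
contact_force: [0.7, -0.6, 0.6]
opening: -0.001
time: 3.2
eef_pos: [0.4592, -0.1557, 0.2785]
tcp_rot: [1.0, -0.0, 0.0, 0.0]
contact_force: [0.7, -0.4, 0.2]
opening: -0.003
time: 3.7
eef_pos: [0.4586, 0.0846, 0.2788]
tcp_rot: [1.0, -0.0, 0.001, 0.0]
contact_force: [1.3, 0.4, -0.0]
opening: 0.002
[0.45858967 0.08456531 0.27879502] [-3.57443012e-02 -2.15056267e-01  2.03658423e+00 -1.02331420e-06
  1.31866797e+00  1.53512914e+00] 0.0017792921174798245
```

```bash
python3 -m crank '[[1,-0.8,-3.7,0,0,0,0],[1,-0.8,-3.7,0,0,0,0],[1,0,0,0,0,0,0]]'; python3 - <<'E'
from h import *
for n in ['wrist','top']:
    c=snap(n,n+'1.png'); print(n, np.array(c['cam_to_world']).round(3)[:3,3], c['vfov'])
    for t,z in (('green_tab_pad',.066),('green_lid_edge',.08),('green_lid_hinge',.08)):
        for r in place_of(t,n)[:1]: print(t,r['p'],r['location'],onz(c,r['location'],z).round(4))
print(get_state()['eef_pos'])
E
```

```text
time: 4.0
eef_pos: [0.4418, 0.16, 0.2785]
tcp_rot: [1.0, 0.003, 0.0, -0.001]
contact_force: [-0.3, -0.8, 0.6]
opening: -0.001
wrist [0.52  0.161 0.405] 64.44392256092598
green_tab_pad 0.86 [284.1, 186.1] [0.4401 0.1614 0.066 ]
green_lid_edge 0.94 [286.4, 151.9] [0.4773 0.1593 0.08  ]
top [0.488 0.01  1.155] 56.319277203781084
green_tab_pad 0.68 [223.0, 268.0] [0.4396 0.1594 0.066 ]
green_lid_edge 0.88 [222.6, 255.3] [0.4744 0.1583 0.08  ]
green_lid_hinge 0.76 [222.1, 202.6] [0.6185 0.1588 0.08  ]
[0.4433257  0.15559727 0.27833507]
```

View pics/wrist1.png

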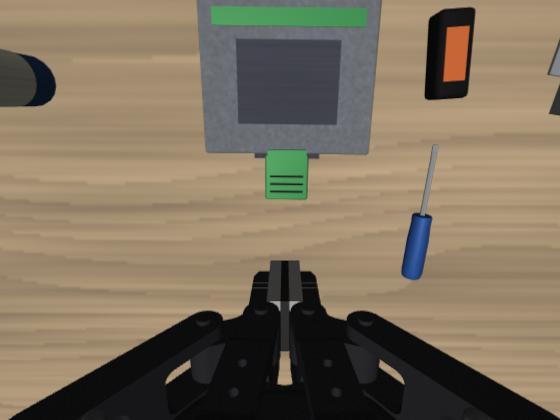

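The wrist view shows the green tab straight ahead of the shut jaws: tab at (286,175), jaws at column 285. The commanded x,y is above the pad, so I'll go down.

```bash
python3 -m crank '[[1,0,0,4.5,0,0,0],[1,0,0,4.5,0,0,0],[1,0,0,4.5,0,0,0],[1,0,0,4.5,0,0,0],[1,0,0,0,0,0,0]]' && python3 - <<'E'
from h import *
c=snap('wrist','wrist2.png'); s=get_state(); print(s['eef_pos'],s['contact_force'])
E
```

```text
time: 4.9
eef_pos: [0.4378, 0.1552, 0.092]
tcp_rot: [1.0, -0.001, -0.007, 0.001]
contact_force: [0.1, 0.3, -1.3]
opening: 0.001
[0.44064993 0.15572204 0.09567589] [-0.61858231 -0.52722512  0.52579597]
```

View pics/wrist2.png

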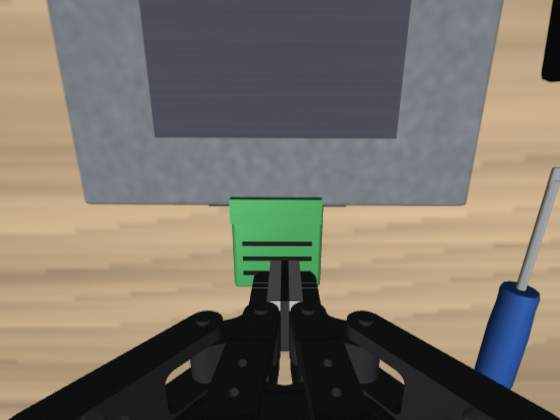

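```bash
python3 - <<'E'
from h import *
c=read_camera('wrist');p=get_state()['eef_pos'];print(p)
for X in (.0,.011): print(X,np.round(proj(c,[p[0]+X,p[1],p[2]-.017])))
for px in ((277,199,.093),(277,287,.066),(277,205,.088),(285,262,.078)): print(px,onz(c,px[:2],px[2]).round(4))
E
```

```text
[0.44310617 0.15616092 0.09853825]
0.0 [285. 274.]
0.011 [285. 253.]
(277, 199, 0.093) [0.483  0.1594 0.093 ]
(277, 287, 0.066) [0.4268 0.1604 0.066 ]
(277, 205, 0.088) [0.479  0.1595 0.088 ]
(285, 262, 0.078) [0.4475 0.1562 0.078 ]
```

```bash
python3 -m crank '[[1,0,-0.2,1.2,0,0,0],[1,0,0,0.4,0,0,0],[1,0,0,0.3,0,0,0],[1,0,0,0.2,0,0,0],[1,0,0,0,0,0,0]]' && python3 - <<'E'
from h import *
c=snap('top','top2.png'); s=get_state(); print(s['eef_pos'],s['contact_force'])
a=c['color'][185:285,175:275,::-1]; b=snap('wrist','w.png')['color'][:,:,::-1]
cv2.imwrite('pics/m2.png',np.hstack([cv2.resize(a,(360,360)),cv2.resize(b,(440,360))]))
E
```

```text
time: 5.5
eef_pos: [0.4428, 0.1589, 0.0786]
tcp_rot: [1.0, 0.0, -0.001, -0.0]
contact_force: [-4.5, -1.1, 6.8]
opening: 0.002
[0.44287781 0.15889351 0.07871118] [-4.80451177 -1.63535495  7.07006628]
```

View pics/m2.png

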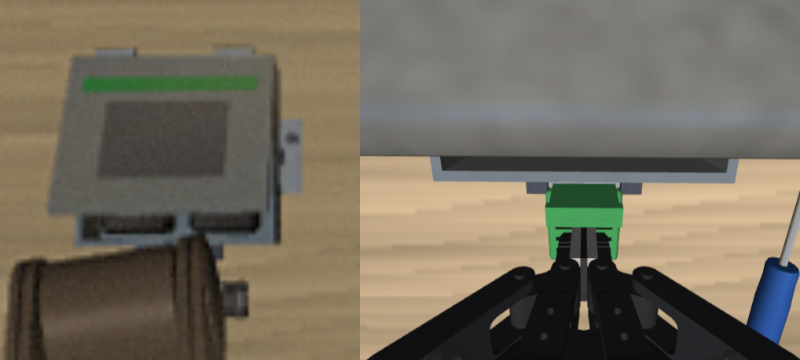

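The lid has sprung up with the tab held down: the top crop shows an open gap at the front, and the wrist view shows the lid face raised. Next I'll back the fingers off and up to just below lid-edge height.

```bash
python3 -m crank '[[1,-0.5,0,-0.5,0,0,0],[1,-1,0,-1.5,0,0,0],[1,0,0,-2.5,0,0,0],[1,0,0,-2.5,0,0,0],[1,0,0,0,0,0,0]]' && python3 - <<'E'
from h import *
c=snap('top','top3.png'); s=get_state(); print(s['eef_pos'],s['contact_force'])
d=read_camera('scene')['color'][170:310,270:410,::-1]
a=c['color'][185:285,175:275,::-1]; b=snap('wrist','w3.png')['color'][:,:,::-1]
cv2.imwrite('pics/m3.png',np.hstack([cv2.resize(d,(360,360)),cv2.resize(b,(440,360))]))
E
```

```text
time: 6.1
eef_pos: [0.4306, 0.1591, 0.1517]
tcp_rot: [1.0, 0.0, 0.005, -0.001]
contact_force: [0.0, 0.2, 0.9]
opening: 0.005
[0.42936494 0.15891784 0.14967177] [ 0.29687256  0.14401546 -0.56961258]
```

View pics/m3.png

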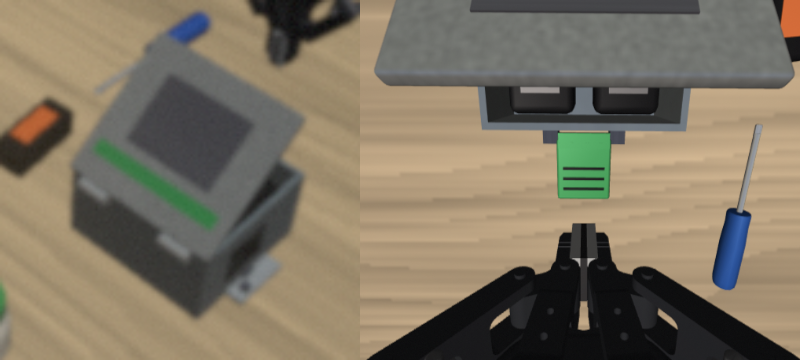

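```bash
python3 - <<'E'
from h import *
c=read_camera('wrist'); 
for r in place_of('green_lid_edge','wrist')[:2]: print(r)
for th in (.4,.5,.6,.65,.7): print(th,np.round(proj(c,[.5525+.07-.144*np.cos(th),.159,.08+.144*np.sin(th)])))
E
```

```text
{'location': [283.0, 103.9], 'p': 0.62}
0.4 [285. 146.]
0.5 [285. 133.]
0.6 [286. 112.]
0.65 [286.  98.]
0.7 [286.  80.]
```

The lid is propped at about 0.63 rad (edge at row 104 in the wrist view) and the tab is back up. Now I'll push the lid edge forward and up.

```bash
python3 -m crank '[[1,3,0,0,0,0,0],[1,3,0,0,0,0,0],[1,1.5,0,-0.8,0,0,0],[1,1.5,0,-1.4,0,0,0],[1,0,0,0,0,0,0]]' && python3 - <<'E'
from h import *
s=get_state(); print(s['eef_pos'],s['contact_force'])
d=read_camera('scene')['color'][130:310,250:430,::-1]; b=snap('wrist','w4.png')['color'][:,:,::-1]
cv2.imwrite('pics/m4.png',np.hstack([cv2.resize(d,(360,360)),cv2.resize(b,(440,360))]))
E
```

```text
time: 6.85
eef_pos: [0.5195, 0.1585, 0.1704]
tcp_rot: [1.0, -0.0, 0.0, 0.0]
contact_force: [-3.2, -0.6, 4.7]
opening: 0.005
[0.51948356 0.15854227 0.17035151] [-3.21350853 -0.57596957  4.74873088]
```

View pics/m4.png

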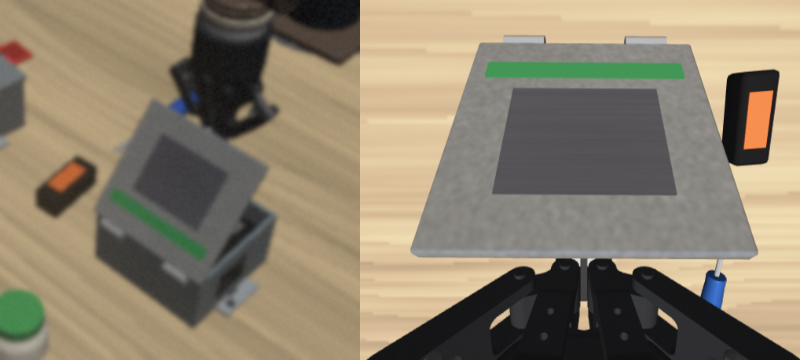

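```bash
python3 - <<'E'
from h import *
c=read_camera('wrist'); 
for r in place_of('green_lid_edge','wrist')[:2]: print(r)
for th in (.6,.65,.7,.8,.9,1.): print(th,np.round(proj(c,[.5525+.07-.144*np.cos(th)-.008*np.sin(th),.159,.08+.144*np.sin(th)+.008*np.cos(th)])),np.round(proj(c,[.5525+.07-.144*np.cos(th),.159,.08+.144*np.sin(th)])))
s=get_state(); print(s['eef_pos'],s['contact_force'])
E
```

```text
{'location': [283.5, 302.2], 'p': 0.89}
0.6 [285. 329.] [285. 312.]
0.65 [285. 330.] [285. 311.]
0.7 [285. 330.] [285. 310.]
0.8 [285. 326.] [285. 304.]
0.9 [285. 317.] [285. 293.]
1.0 [285. 301.] [285. 275.]
[0.51655911 0.15859453 0.16802732] [-3.28162055  0.0495657   3.79103401]
```

```bash
python3 -m crank '[[1,0.3,0,-1.5,0,0,0],[1,1.5,0,-1.2,0,0,0],[1,1.8,0,-0.8,0,0,0],[1,1.8,0,-0.5,0,0,0],[1,0,0,0,0,0,0]]' && python3 - <<'E'
from h import *
s=get_state(); print(s['eef_pos'],s['contact_force'])
d=read_camera('scene')['color'][130:310,250:430,::-1]; b=snap('wrist','w5.png')['color'][:,:,::-1]
cv2.imwrite('pics/m5.png',np.hstack([cv2.resize(d,(360,360)),cv2.resize(b,(440,360))]))
E
```

```text
time: 7.55
eef_pos: [0.5744, 0.1585, 0.2111]
tcp_rot: [1.0, -0.0, 0.002, -0.0]
contact_force: [-0.6, -0.5, -0.4]
opening: 0.0
[0.57439656 0.15851504 0.21108791] [-0.56279342 -0.45372994 -0.43311031]
```

View pics/m5.png

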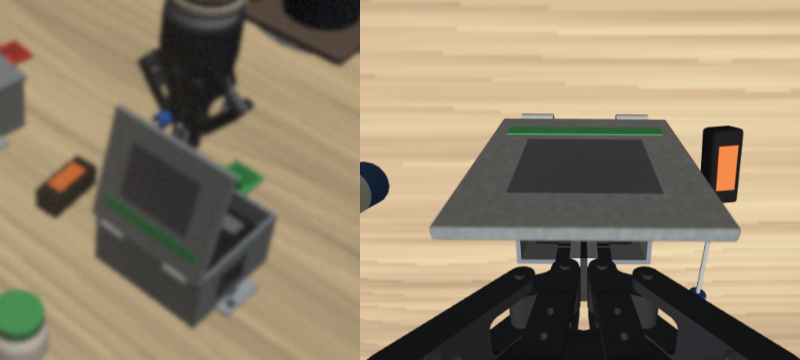

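The lid is at roughly 1.3 rad and the finger is still behind its underside. I'll keep pushing gently past upright.

```bash
python3 -m crank '[[1,1.5,0,-0.4,0,0,0],[1,1.5,0,0,0,0,0],[1,1.2,0,0,0,0,0],[1,1.2,0,0,0,0,0],[1,0.6,0,0,0,0,0]]' && python3 - <<'E'
from h import *
s=get_state(); print(s['eef_pos'],s['contact_force'])
d=read_camera('scene')['color'][130:310,250:430,::-1]; b=snap('wrist','w6.png')['color'][:,:,::-1]
cv2.imwrite('pics/m6.png',np.hstack([cv2.resize(d,(360,360)),cv2.resize(b,(440,360))]))
E
```

```text
time: 8.15
eef_pos: [0.6324, 0.1586, 0.2129]
tcp_rot: [1.0, 0.0, -0.0, 0.0]
contact_force: [-0.8, 0.1, 0.3]
opening: 0.0
[0.63242244 0.15863522 0.21292623] [-0.81971244  0.10806478  0.28723122]
```

View pics/m6.png

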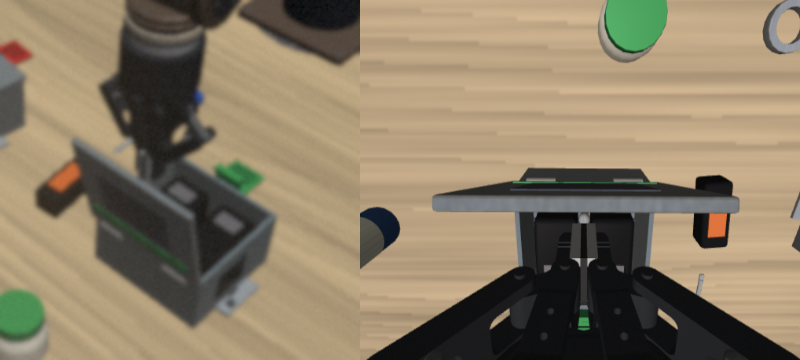

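```bash
python3 -m crank '[[1,0.5,0,0,0,0,0],[1,0,0,0,0,0,0],[1,0,0,0,0,0,0]]' && python3 - <<'E'
from h import *
s=get_state(); print(s['eef_pos'],s['contact_force'])
for n in('wrist','scene'):
  c=snap(n,n+'7.png'); print(n,[r for r in place_of('green_lid_edge',n)[:2]])
  for th in (1.5,1.6,1.65,1.7,1.75,1.83): print(th,*[np.round(proj(c,[.5525+.07-.144*np.cos(th)-.008*k*np.sin(th),.159,.08+.144*np.sin(th)+.008*k*np.cos(th)])) for k in(1,0)])
E
```

```text
time: 8.55
eef_pos: [0.6368, 0.1587, 0.2133]
tcp_rot: [1.0, 0.0, -0.0, 0.0]
contact_force: [0.7, -0.1, -0.6]
opening: -0.001
[0.63678132 0.15871951 0.21331024] [ 0.67071305 -0.1387177  -0.59767626]
wrist [{'location': [286.3, 258.2], 'p': 0.66}]
1.5 [285. 374.] [285. 358.]
1.6 [285. 346.] [286. 330.]
1.65 [286. 330.] [286. 315.]
1.7 [286. 314.] [286. 298.]
1.75 [286. 296.] [286. 281.]
1.83 [286. 268.] [286. 253.]
scene [{'location': [316.0, 213.1], 'p': 0.65}]
1.5 [334. 200.] [331. 202.]
1.6 [329. 204.] [326. 206.]
1.65 [327. 206.] [324. 207.]
1.7 [324. 208.] [322. 210.]
1.75 [322. 210.] [319. 212.]
1.83 [318. 214.] [315. 216.]
```

View pics/wrist7.png

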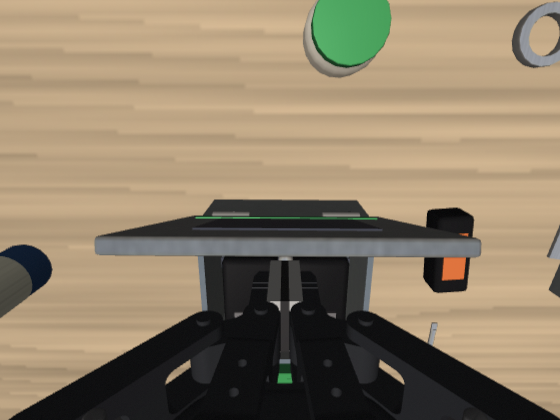

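The wrist view puts the lid edge at row 237–256 and the scene view has it at (316,213). Both match about 1.8 rad, so the lid is on its stop. Backing off now.

```bash
python3 -m crank '[[1,-2,0,0,0,0,0],[1,-4,0,-0.5,0,0,0],[1,-3,0,-3.5,0,0,0],[1,0,0,-4.5,0,0,0],[1,0,0,0,0,0,0]]' && python3 -m crank '[[1,0,0,0,0,0,0],[1,0,0,0,0,0,0],[1,0,0,0,0,0,0],[1,0,0,0,0,0,0],[1,0,0,0,0,0,0]]' && python3 - <<'E'
from h import *
s=get_state(); print(s['eef_pos'],s['contact_force'])
for n in('top','scene'):
  c=snap(n,n+'8.png'); print(n,[r for r in place_of('green_lid_edge',n)[:2]])
  for t in ['spray_blue','spray_white','jar','lockring','screwdriver','pack','wrench']:
        for r in place_of(t,n)[:1]: print(t,r['p'],r['location'],onz(c,r['location'],0).round(4))
E
```

```text
time: 9.25
eef_pos: [0.5489, 0.1592, 0.3065]
tcp_rot: [1.0, 0.0, 0.007, -0.001]
contact_force: [0.7, -0.8, 1.2]
opening: 0.0
time: 9.75
eef_pos: [0.5468, 0.1586, 0.2972]
tcp_rot: [1.0, -0.0, -0.001, 0.0]
contact_force: [0.3, 0.6, 0.4]
opening: 0.002
[0.54677879 0.15856799 0.29716619] [0.29025799 0.5915118  0.39792618]
top [{'location': [220.0, 180.4], 'p': 0.68}]
spray_blue 0.81 [128.5, 229.2] [0.5554 0.4438 0.    ]
spray_white 0.8 [427.5, 216.8] [ 0.5732 -0.4384  0.    ]
jar 0.98 [240.5, 150.3] [0.7852 0.1138 0.    ]
lockring 0.6 [303.8, 154.6] [ 0.7684 -0.0761  0.    ]
screwdriver 0.56 [287.4, 283.6] [ 0.3875 -0.0178  0.    ]
pack 0.83 [286.3, 221.5] [ 0.5681 -0.0188  0.    ]
wrench 0.85 [362.7, 161.1] [ 0.7452 -0.2528  0.    ]
scene [{'location': [317.5, 214.5], 'p': 0.72}, {'location': [206.2, 258.4], 'p': 0.51}]
spray_blue 0.59 [453.2, 330.1] [0.539  0.4521 0.    ]
spray_white 0.66 [181.9, 153.8] [ 0.5625 -0.441  -0.    ]
jar 0.79 [259.0, 305.2] [0.7786 0.1168 0.    ]
lockring 0.52 [206.7, 259.7] [ 0.7758 -0.0646  0.    ]
screwdriver 0.79 [326.5, 194.7] [ 0.3988 -0.0088  0.    ]
pack 0.75 [282.7, 227.8] [ 0.5737 -0.0079  0.    ]
wrench 0.64 [169.0, 217.2] [ 0.7525 -0.2461  0.    ]
```

View pics/scene8.png

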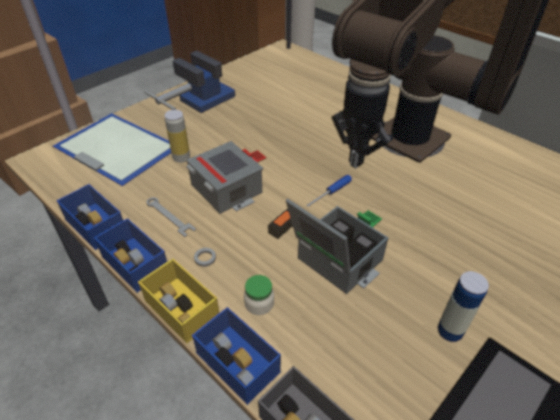

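View pics/top8.png

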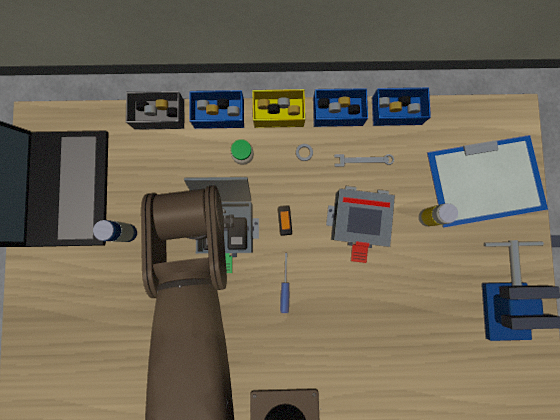

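The scene view shows the green lid leaning back on its stop with its edge at (317,214), the tab up at (370,217) and the red box shut. The other things are where they were, and the gripper is clear of everything.

```bash
python3 -c "
from plant import *; print(sign_off())"
```

```text
the job is handed in; nothing more can be done
None
```

I opened the green box and handed the job in at about 10 s of the 42 s allowed. No verdict is reported.

- **What I did:** I pressed the green tab with the shut fingertips until the lid sprang up (about 7 N). I then backed off, pushed the lid's front edge up and over to its stop, and withdrew to about 0.30 m height.
- **Lid:** after I backed off, the scene camera put the lid edge at (317,214), which fits about 1.8 rad. The wrist camera had agreed just before that, with the finger still beside the lid.
- **Tab, red box and contact:** the last pictures show the green tab back up and the red box shut. Wrist force was within its noise of about 1 N, so nothing is being touched.
- **Loose things:** all of them look unmoved in the pictures. The networks' positions differed from the first readings by up to about 13 mm, mostly scatter. The scene camera's first lockring reading was wrong, as it landed on the red box, so I left it out; the top camera's lockring readings agree within 7 mm.
- **Disagreements:** the two cameras placed the green box about 6 mm apart in y. I used a joint fit, which the wrist view then confirmed. Early in the push, the lid edge seems to have met the finger links rather than the fingertips, at about 5 N.

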